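# Charge the glue pot with weighed hide glue

## Robot

A 7-joint arm with a two-finger parallel gripper is mounted at the origin on the work surface. World frame = base frame: x ahead of the robot, y to its left, z up, the work surface at z = 0. Lengths are in m, angles in rad, forces in N, time in s.
With the tool pointing down it reaches from about 0.4 to 0.85 m from the base axis. Payload 10.4 kg.
Tool frame: the origin (TCP) lies at the very end of the fingers, on their centre line; the grasp point (between the pads) lies 19 mm behind it (manip.grip_point_offset is the distance from the TCP to the grasp point, in m); z points along the fingers, y is the line along which they close (so a half turn about z gives the same grasp; the last joint's range is limited). The gripper opens to 85 mm and grips with 20 to 120 N. Pads are 22 mm wide; open, the fingers measure 114 mm over their backs; the gripper's body (76 mm by 85 mm) begins 54 mm behind the grasp point. The pads swing forward as they close: fully open they stand 13 mm farther back than shut.
Start: joints at [-1.137, 0.332, -0.065, 1.46, 0.022, 1.35, -0.088], TCP at [0.276, 0.561, 0.231] pointing down, gripper open.
Joint ranges: [-2.6, 2.6], [-0.5, 2.12], [-1.47, 1.34], [0.16, 2.42], [-1.27, 4.41], [0.06, 2.06], [-2.6, 2.6]. Speed limits (rad/s): [2.22, 2.22, 2.79, 2.79, 3.14, 3.14, 3.14].

## Interface

Orientations are given as a unit quaternion [x, y, z, w].
In Python, from workcell import manip gives the robot as it stands. The module is installed in compiled form; this text tells all that it offers.
- The arm moves only by the tool step_arm, never from a script. Its argument "moves" is a list of rows, each a list of 7 numbers: the closure, from 0 (fully open) to 1 (shut), then the shift along the world's x, y, z in mm, then the turn, a rotation vector about the world's x, y, z in rad. In form: [[grip, tx, ty, tz, ax, ay, az], ...]. A call has 1 to 10 rows; each row is the pose to reach, as a shift and turn from the pose commanded when the call began; what a row does not reach only later rows make up. A row lasts 1/10 s, in which the tool goes at most 50 mm and 8.59 degrees, less where a joint would pass 70% of its speed; a pose out of reach is approached as far as the arm can. A call with a gripper value outside its range is refused whole. The fingers move at their own pace and stop on an object; "grip_force" is the grip in N (left out, the last holds). Time passes only in rows, so rows that repeat a pose let the fingers close. It gives the time, the measured TCP pose, the force, the opening and the grip force at its end, in the units of the state.
- manip.get_obs(): the state, without advancing time (a new reading comes with each control period).
- manip.camera(name): name is "side" or "top"; returns a dict with "image" (384x512x3 uint8, blue, green, red), "K" (3x3 intrinsics, pixels), "dist_coeffs" ([k1, k2, p1, p2, k3] as OpenCV has them; the pictures are not rectified), "rvec" (rotation vector, rad) and "tvec" (3), from world to camera coordinates, as OpenCV has them. Camera axes: x right, y down, z forward; pixel columns grow to the right and rows downward; lengths in m; the calibration is good to about 2 mm. A picture is of the moment at which its call begins. There is no depth.
- manip.hand_in(): hands the job in; it is judged then, once.
The state is a dict: "clock": time; "joint_pos": joint angles; "joint_velocities": joint speeds; "tau": joint torques, N m; "position": TCP position; "ee_rot": TCP orientation; "ft_force": force on the tool from outside, world axes, zero at the start; "torque": the same for the moment, N m; "grip_width": opening from 0.0 (shut) to 1.0 (fully open); "grasp_force": force on a finger pad.
Only numpy, scipy, OpenCV 4.12 (cv2) and the standard library are available. Lean on these libraries where they do the work, as an engineer would, in place of code of your own. Each camera call takes 0.05 s, during which the arm holds its last target. There are 200 camera calls.

## Task

Pick up the metal cup that stands on the balance, tip all seven pieces of dry glue out of it into the open glue pot, and stand the empty cup back upright on the balance pan, its whole base on the pan, so that it can be weighed back. Leave everything else on the bench where it is.

Things in the scene. Friction and masses are not known exactly. Their poses are not given: they have to be found in the camera images.
- cup: Plain metal cup, open, round and straight-sided: 65 mm outside diameter, 80 mm high, wall 2 mm, floor 4 mm thick; no handle or spout, so it can be gripped across any diameter and pours over any part of its rim. About 0.1 kg empty, 0.17 kg full. Origin: centre of its underside; z points out of its mouth. Starts upright on the balance pan with the seven glue pieces in it.
- cup_rim (a point): Centre of the cup's mouth, in the plane of the rim, 80 mm above the cup's origin. The pieces fill the cup about two thirds; its inside is smooth, and they slide out once it is tipped about 25 degrees beyond level.
- balance: Laboratory balance, fixed: white housing 270 x 195 mm, 59 mm high, a grey console with dark display at its front end and a raised round pan towards its rear. Origin: on the bench right under the pan's centre; x points from display to rear; the housing reaches 180 mm from the origin to -x, 90 mm to +x, 98 mm to either side. Nothing of it is higher than the pan.
- pan (a point): Centre of the pan's top, 82 mm above the bench: a flat steel disc 130 mm in diameter that stands clear of the housing; it does not give.
- pot: Electric glue pot, fixed, open, empty: round grey housing 144 mm in diameter on a black base, steel inner pot with a 122 mm wide lip, two side handles reaching 93 mm from the axis at 85 mm height, a thermostat knob reaching 101 mm from the axis to -x. Origin: on the bench on its axis; z up.
- pot_mouth (a point): Centre of the glue pot's mouth, in the plane of its lip, 115 mm above the bench, which is the pot's highest point. The opening is 104 mm in diameter and the inner pot 75 mm deep.
- weight: Bystander: dark steel pressing weight, 75 x 50 x 30 mm, loose. Origin: centre of its underside.
- folder: Bystander: white bone folder, 170 mm long, 20 mm wide, 5 mm thick, lying loose. Origin: middle of its underside; x along its length.
- pot_lid: Bystander: the glue pot's round steel lid with a black knob, 112 mm in diameter, 32 mm high, lying loose on the bench. Origin: centre of its underside.
- jar: Bystander: screw-top glass jar, 72 mm in diameter, 105 mm high, loose. Origin: centre of its underside.
- beaker: Bystander: empty glass beaker, 94 mm in diameter at the rim, 118 mm high, loose. Origin: centre of its underside.
- glue0: Piece 1 of 7 of dry hide glue in the cup: a hard, smooth, amber lump about 17 x 17 x 25 mm, 10 g. Origin: its centre.
- glue1: Piece 2 of 7 of dry hide glue in the cup: a hard, smooth, amber lump about 17 x 17 x 25 mm, 10 g. Origin: its centre.
- glue2: Piece 3 of 7 of dry hide glue in the cup: a hard, smooth, amber lump about 17 x 17 x 25 mm, 10 g. Origin: its centre.
- glue3: Piece 4 of 7 of dry hide glue in the cup: a hard, smooth, amber lump about 17 x 17 x 25 mm, 10 g. Origin: its centre.
- glue4: Piece 5 of 7 of dry hide glue in the cup: a hard, smooth, amber lump about 17 x 17 x 25 mm, 10 g. Origin: its centre.
- glue5: Piece 6 of 7 of dry hide glue in the cup: a hard, smooth, amber lump about 17 x 17 x 25 mm, 10 g. Origin: its centre.
- glue6: Piece 7 of 7 of dry hide glue in the cup: a hard, smooth, amber lump about 17 x 17 x 25 mm, 10 g. Origin: its centre.

How it is judged:
On the way:
1. the cup is tipped over the glue pot's mouth (its axis more than 60 degrees from upright, the centre of its rim above the pot's lip and within 100 mm of its centre) (angle between cup's own z axis and vertical above 1.05 rad and horizontal distance between cup_rim and pot_mouth below 0.1 m and z of cup_rim in the frame of pot_mouth above 0 m), for 0.1 s.
At the end, for the whole second after the job is handed in: All seven pieces of glue lie inside the glue pot, below its lip, and the cup stands upright (within 6 degrees), at rest and released on the balance pan with its whole base on the pan (its centre within 32 mm of the pan's centre) (horizontal distance between each of glue0, glue1, glue2, glue3, glue4, glue5, glue6 and pot_mouth below 0.053 m and z of each of glue0, glue1, glue2, glue3, glue4, glue5, glue6 in the frame of pot_mouth below 0 m and horizontal distance between cup and pan below 0.032 m and z of cup in the frame of pan between -0.005 and 0.005 m and angle between cup's own z axis and vertical below 0.1 rad and linear speed of cup below 0.02 m/s); the robot touches nothing.
It fails at once if a bystander (pressing weight, bone folder, pot lid, jar or beaker) is moved by more than 25 mm (distance of any of weight, folder, pot_lid, jar, beaker from where it was at the start of the episode above 0.025 m).
It also fails if it takes over 61 s, if anything falls off the work surface, if the arm or the gripper's body presses on something with over 40 N, if the wrist force passes 120 N, or if a joint passes its speed limit or range.

## Working session

There is one attempt and no reset: what is moved stays moved. The work goes in short steps, Python scripts to look and compute and a tool call to move; the robot and the scene stay as the last step left them, time stands still between calls to the robot, and variables do not carry over. Pictures are saved under pics/ and viewed, at most 10 in all, crops included, and the job is handed in when it is done.

Besides the shell and the picture viewer there is one more tool, called after "Request:" in YAML: its name, and indented under it one key for each argument. step_arm: Moves the arm, as the interface text tells. Its arguments: {"type":"object","properties":{"moves":{"type":"array","items":{"type":"array","items":{"type":"number"}}},"grip_force":{"type":"number"}},"required":["moves"]}

```bash
mkdir -p pics; python3 - <<'E'
from workcell import manip
import cv2,pickle
d={}
for n in("top","side"):
    c=manip.camera(n);d[n]=c;cv2.imwrite(f"pics/{n}0.png",c["image"])
pickle.dump(d,open("cams.pkl","wb"))
o=manip.get_obs();print(o["position"],o["ee_rot"],o["joint_pos"],o["grip_width"],o["clock"])
E
```

```text
[0.27550983 0.56063417 0.23060536] [ 2.26401776e-01  9.74033806e-01 -6.05070020e-04 -1.20037315e-04] [-1.1366261   0.33279172 -0.06470171  1.46085881  0.0215853   1.34987052
 -0.08851137] 1.0010493890450267 0.1
```

View pics/top0.png

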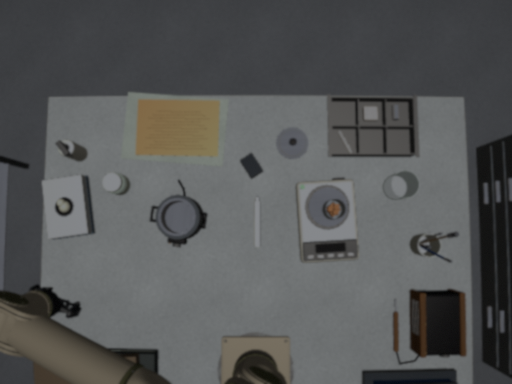

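View pics/side0.png

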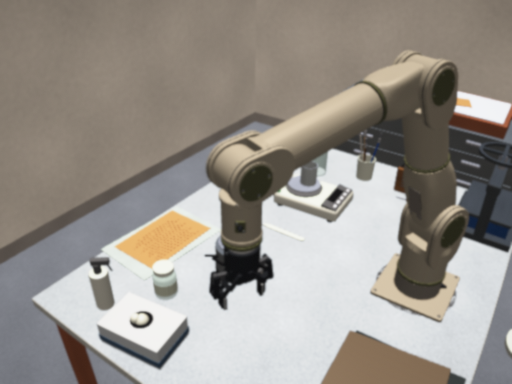

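Top view: pot at about (180,217) px, its knob towards the robot. The pan is at (328,207) with the cup at (333,209). The folder (257,222), weight (251,165), lid (292,143), beaker (400,185) and jar (115,184) stand around them. I'll zoom in and measure.

```bash
cat > h.py <<'E'
import numpy as np,cv2
def ray(c,uv):
    R=cv2.Rodrigues(np.array(c["rvec"],float))[0];t=np.array(c["tvec"],float).reshape(3)
    p=cv2.undistortPoints(np.array(uv,float).reshape(-1,1,2),c["K"],np.array(c["dist_coeffs"],float)).reshape(-1,2)
    return -R.T@t,np.c_[p,np.ones(len(p))]@R
def plane(c,uv,z):
    o,d=ray(c,uv);return o+d*((z-o[2])/d[:,2])[:,None]
def proj(c,P):
    return cv2.projectPoints(np.array(P,float).reshape(-1,1,3),np.array(c["rvec"],float),np.array(c["tvec"],float),c["K"],np.array(c["dist_coeffs"],float))[0].reshape(-1,2)
def circ(x,y,z,r):
    a=np.linspace(0,2*np.pi,60);return np.c_[x+r*np.cos(a),y+r*np.sin(a),0*a+z]
E
python3 - <<'E'
import pickle,cv2,numpy as np
from h import *
d=pickle.load(open("cams.pkl","rb"));c=d["top"]
print(ray(c,[[0,0]])[0])
for n,uv,z in[("pot",(180,217),.115),("pan",(328,207),.082),("cup",(333,209),.162),("folder",(257,222),0),("weight",(251,165),.03),("lid",(292,143),.02),("beaker",(400,185),.1),("jar",(115,184),.1)]:print(n,plane(c,[uv],z)[0].round(3))
im=c["image"]
a=cv2.convertScaleAbs(im,alpha=1.7)
A=cv2.resize(a[165:270,145:215],None,fx=5.5,fy=5.5,interpolation=2)
B=cv2.resize(a[165:270,290:360],None,fx=5.5,fy=5.5,interpolation=2)
cv2.imwrite("pics/z.png",np.hstack([A,B]))
E
```

```text
[ 4.77718765e-01 -1.16267069e-03  1.59105438e+00]
pot [0.516 0.239 0.115]
pan [ 0.551 -0.24   0.082]
cup [ 0.541 -0.243  0.162]
folder [ 0.503 -0.008  0.   ]
weight [0.696 0.013 0.03 ]
lid [ 0.775 -0.128  0.02 ]
beaker [ 0.622 -0.475  0.1  ]
jar [0.623 0.458 0.1  ]
```

View pics/z.png

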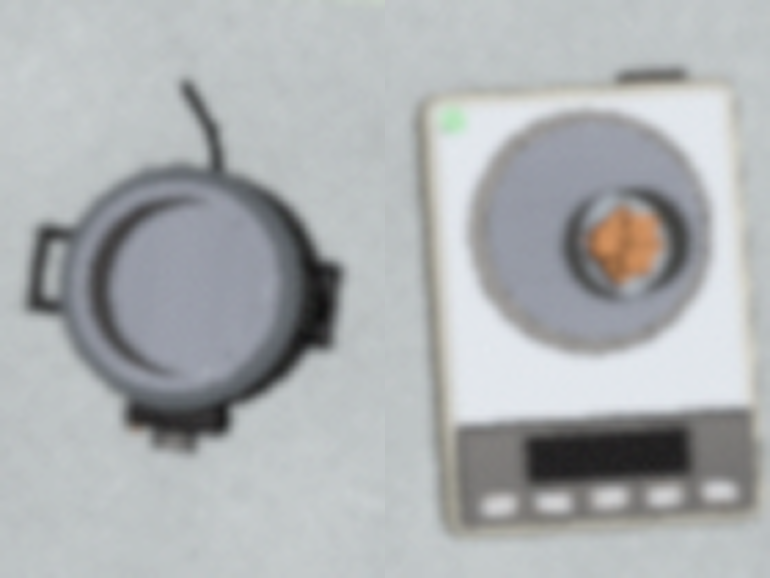

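The zoom shows the pan centre at about (327.5,206.9) px, the cup rim at about (334.1,209.2) px and the pot mouth at about (179,217) px. I'll check these by overlaying projected circles.

```bash
python3 - <<'E'
import pickle,cv2,numpy as np
from h import *
d=pickle.load(open("cams.pkl","rb"));c=d["top"]
pan=plane(c,[((591.5-385)/5.5+290-.4,230.5/5.5+165-.4)],.082)[0]
cup=plane(c,[((627.5-385)/5.5+290-.4,243/5.5+165-.4)],.162)[0]
pot=plane(c,[(187/5.5+145-.4,285/5.5+165-.4)],.115)[0]
print(pan,cup,pot)
a=cv2.convertScaleAbs(c["image"],alpha=1.7)
def crop(x0,w,circs):
    f=6.;m=cv2.resize(a[175:262,x0:x0+w],None,fx=f,fy=f,interpolation=2)
    for q in circs:
        p=(proj(c,q)-[x0,175]+.5)*f-.5
        cv2.polylines(m,[np.round(p).astype(int)],True,(0,255,255),1)
    return m
cv2.imwrite("pics/z2.png",np.hstack([crop(150,62,[circ(*pot[:2],.115,.061),circ(*pot[:2],.115,.052),circ(*pot[:2],.04,.052)]),crop(296,66,[circ(*pan[:2],.082,.065),circ(*cup[:2],.162,.0325),circ(*cup[:2],.082,.0325)])]))
E
```

```text
[ 0.55255474 -0.23715445  0.082     ] [ 0.5415593  -0.24494728  0.162     ] [0.5179773  0.24363999 0.115     ]
```

View pics/z2.png

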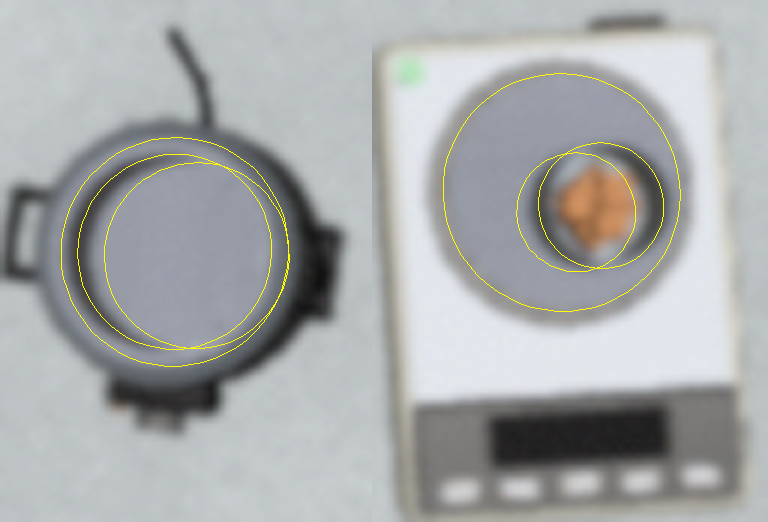

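Measured: cup (0.541,-0.243), pan (0.5525,-0.237), pot (0.518,0.243). My plan is a horizontal side grasp and then a roll about the tool axis to pour. First I'll do a test tilt to learn the joint signs and kinematics.

Request:
step_arm:
  moves:
    - [0,0,0,30,0,0,0]
    - [0,0,0,60,-0.06,-0.12,0]
    - [0,0,0,90,-0.12,-0.24,0]
    - [0,0,0,100,-0.18,-0.36,0]
    - [0,0,0,100,-0.22,-0.45,0]
    - [0,0,0,100,-0.22,-0.45,0]
  grip_force: 50

```text
clock: 0.7
position: [0.2717, 0.5624, 0.3291]
ee_rot: [0.216, 0.944, -0.057, 0.242]
ft_force: [-0.3, 0.3, -1.2]
grip_width: 1.0
grasp_force: 0.0
```

```bash
cat > st.py <<'E'
from workcell import manip
from scipy.spatial.transform import Rotation as R
import json
o=manip.get_obs()
print(round(o["clock"],2),o["position"].round(4),"q",o["joint_pos"].round(3),"z",R.from_quat(o["ee_rot"]).as_matrix()[:,2].round(3),"y",R.from_quat(o["ee_rot"]).as_matrix()[:,1].round(3),"w",round(o["grip_width"],3),"F",o["ft_force"].round(1),round(float(o["grasp_force"]),1))
open("log.jsonl","a").write(json.dumps([list(map(float,o[k])) for k in("joint_pos","position","ee_rot")])+"\n")
E
python3 - <<'E'
import json
open("log.jsonl","w").write(json.dumps([[-1.1366261,.33279172,-.06470171,1.46085881,.0215853,1.34987052,-.08851137],[.27550983,.56063417,.23060536],[.226401776,.974033806,-.00060507,-.000120037]])+"\n")
E
python3 st.py
```

```text
0.7 [0.2717 0.5624 0.3291] q [-1.413  0.36  -0.05   1.309  0.489  1.647 -0.345] z [ 0.432 -0.211 -0.877] y [ 0.435  0.901 -0.003] w 1.0 F [-0.3  0.3 -1.2] 0.0
```

```bash
cat > fk.py <<'E'
import numpy as np,json,itertools
from scipy.spatial.transform import Rotation as R
from scipy.optimize import least_squares
def Z(a):return R.from_euler("z",a)
def Y(a):return R.from_euler("y",a)
def fk(q,s,L,off):
    A=Z(s[0]*q[0])*Y(q[1]);B=A*Z(s[1]*q[2])
    C=B*Y(q[3]);D=C*Z(s[2]*q[4]);E=D*Y(q[5]);F=E*Z(s[3]*q[6]+off)
    e=np.array([0,0,1.])
    p=e*L[0]+B.apply([L[4],0,L[1]])+C.apply([L[5],0,L[2]])+E.apply([L[6],0,L[3]])
    return p,F
def load():return [tuple(map(np.array,json.loads(l))) for l in open("log.jsonl")]
def fit():
    D=load();best=None
    for s in itertools.product([1,-1],repeat=4):
        def r(x):
            out=[]
            for q,p,o in D:
                P,F=fk(q,s,list(x[:4])+[0,0,0],x[4]);out+=list(P-p)+list(.3*(F.inv()*R.from_quat(o)).as_rotvec())
            return np.array(out+list(1e-3*(x[:4]-[.36,.42,.45,.4])))
        for o0 in(0,1.57,3.14,-1.57):
            f=least_squares(r,[.36,.42,.45,.4,o0])
            if best is None or f.cost<best[0]:best=(f.cost,s,f.x,abs(f.fun).max())
    return best
if __name__=="__main__":print(fit())
E
python3 fk.py
```

```text
(np.float64(0.0005449541674284694), (-1, 1, -1, -1), array([-0.25045112,  0.96003355,  0.32301167,  0.34552624,  1.46606465]), np.float64(0.020120225084700794))
```

Request:
step_arm:
  moves:
    - [0,20,-20,0,-0.06,-0.12,0]
    - [0,40,-40,0,-0.12,-0.24,0]
    - [0,60,-60,0,-0.18,-0.36,0]
    - [0,80,-80,0,-0.24,-0.48,0]
    - [0,100,-100,0,-0.3,-0.6,0]
    - [0,120,-120,0,-0.36,-0.72,0]
    - [0,140,-140,0,-0.42,-0.84,0]
    - [0,160,-160,0,-0.46,-0.94,0]
    - [0,160,-160,0,-0.46,-0.94,0]

```text
clock: 1.6
position: [0.4386, 0.3952, 0.3287]
ee_rot: [0.162, 0.695, -0.163, 0.681]
ft_force: [-0.4, -0.7, -0.3]
grip_width: 1.005
grasp_force: 0.0
```

```bash
python3 st.py; python3 fk.py
```

```text
1.6 [0.4386 0.3952 0.3287] q [-1.53   0.455  0.137  1.852  1.309  1.74  -0.743] z [ 0.894 -0.447 -0.02 ] y [ 0.447  0.894 -0.006] w 1.005 F [-0.4 -0.7 -0.3] 0.0
(np.float64(0.001839412640354418), (-1, -1, -1, -1), array([0.28845069, 0.44672589, 0.50048153, 0.38232381, 1.57079633]), np.float64(0.03858274098134268))
```

```bash
python3 - <<'E'
import numpy as np,itertools
from fk import *
D=load()
for s in itertools.product([1,-1],repeat=4):
  for off in (0,np.pi/2):
    r=[np.degrees((fk(q,s,[0]*7,off)[1].inv()*R.from_quat(o)).magnitude()).round(2) for q,p,o in D]
    if max(r)<15:print(s,off,r)
s=(-1,-1,-1,-1)
# position linear in all offsets
A=[];b=[]
for q,p,o in D:
    a=Z(s[0]*q[0]);A1=a*Y(q[1]);B=A1*Z(s[1]*q[2]);C=B*Y(q[3]);Dd=C*Z(s[2]*q[4]);E=Dd*Y(q[5])
    e=np.eye(3)
    A.append(np.c_[e[2],B.apply(e[2]),C.apply(e[2]),E.apply(e[2]),a.apply(e[0]),B.apply(e[0]),E.apply(e[0])]);b.append(p)
A=np.vstack(A);b=np.hstack(b)
for c in([0,1,2,3],[0,1,2,3,4],[0,1,2,3,5],[0,1,2,3,6],[0,1,2,3,4,5]):
    x,*_=np.linalg.lstsq(A[:,c],b,rcond=None);print(c,x.round(4),abs(A[:,c]@x-b).max())
E
```

```text
(-1, -1, -1, -1) 1.5707963267948966 [np.float64(0.0), np.float64(0.0), np.float64(0.0)]
[0, 1, 2, 3] [0.2884 0.4467 0.5005 0.3823] 0.038582729667303944
[0, 1, 2, 3, 4] [ 0.0442  0.7266  0.5267  0.3925 -0.1276] 0.044609349118603925
[0, 1, 2, 3, 5] [-0.2309  0.9482  0.6336  0.4187 -0.3274] 0.03363277357424127
[0, 1, 2, 3, 6] [ 0.2566  0.471   0.4233  0.3779 -0.0669] 0.03826471678155452
[0, 1, 2, 3, 4, 5] [-0.2086  0.9089  0.6425  0.4199  0.0514 -0.3753] 0.03048022983054166
```

```bash
cat > fk2.py <<'E'
import numpy as np
from fk import *
s=(-1,-1,-1,-1)
def frames(q):
    a=Z(s[0]*q[0]);A1=a*Y(q[1]);B=A1*Z(s[1]*q[2]);C=B*Y(q[3]);D=C*Z(s[2]*q[4]);E=D*Y(q[5]);F=E*Z(s[3]*q[6]+np.pi/2)
    return a,B,C,E,F
def cols(q):
    a,B,C,E,F=frames(q);e=np.eye(3)
    return np.c_[e[2],B.apply(e[2]),C.apply(e[2]),E.apply(e[2]),a.apply(e[0]),a.apply(e[1]),C.apply(e[1]),E.apply(e[1]),B.apply(e[1])]
E
python3 - <<'E'
from fk2 import *
D=load()
A=np.vstack([cols(q) for q,_,_ in D]);b=np.hstack([p for _,p,_ in D])
for c in([0,1,2,3,5],[0,1,2,3,6],[0,1,2,3,7],[0,1,2,3,5,6],[0,1,2,3,5,6,4],[0,1,2,3,5,6,7],[0,1,2,3,5,6,7,4]):
    x,*_=np.linalg.lstsq(A[:,c],b,rcond=None);print(c,x.round(4),abs(A[:,c]@x-b).max())
E
```

```text
[0, 1, 2, 3, 5] [ 0.2659  0.4427  0.4926  0.345  -0.0446] 0.0015032460437148232
[0, 1, 2, 3, 6] [ 0.2485  0.4566  0.4867  0.3413 -0.0464] 0.0013364737098148782
[0, 1, 2, 3, 7] [ 0.4133  0.2926  0.546   0.3582 -0.0447] 0.019258167982636604
[0, 1, 2, 3, 5, 6] [ 0.2568  0.45    0.4895  0.343  -0.0214 -0.0242] 0.00012749725160723924
[0, 1, 2, 3, 5, 6, 4] [ 0.2615  0.4449  0.4895  0.343  -0.0242 -0.0214  0.0019] 0.00011330595827735435
[0, 1, 2, 3, 5, 6, 7] [ 2.582e-01  4.486e-01  4.900e-01  3.431e-01 -2.180e-02 -2.350e-02
 -4.000e-04] 1.410954020286681e-09
[0, 1, 2, 3, 5, 6, 7, 4] [ 2.582e-01  4.486e-01  4.900e-01  3.431e-01 -2.180e-02 -2.350e-02
 -4.000e-04  0.000e+00] 1.3827746170314015e-09
```

The FK is now exact: 0.258 base, 0.449 and 0.490 links, 0.343 hand. Next I'll simulate the Cartesian path with minimum-motion IK and check the joint ranges.

```bash
cat > sim.py <<'E'
from fk2 import *
from scipy.spatial.transform import Slerp
D=load();IC=[0,1,2,3,5,6,7]
X=np.linalg.lstsq(np.vstack([cols(q)[:,IC] for q,_,_ in D]),np.hstack([p for _,p,_ in D]),rcond=None)[0]
LO=np.array([-2.6,-.5,-1.47,.16,-1.27,.06,-2.6]);HI=np.array([2.6,2.12,1.34,2.42,4.41,2.06,2.6])
def FK(q):return cols(q)[:,IC]@X,frames(q)[4]
def err(q,p,F):
    P,G=FK(q);return np.r_[p-P,(F*G.inv()).as_rotvec()]
def ik(q,p,F):
    for _ in range(6):
        e=err(q,p,F);J=np.array([(err(q,p,F)-err(q+1e-6*v,p,F))/1e-6 for v in np.eye(7)]).T
        q=q+np.linalg.pinv(J,rcond=1e-3)@e
    return q
def tool(az,roll=0):  # cup-upright grasp, tilt by roll towards the left of the tool
    c,s_=np.cos(az),np.sin(az)
    z=np.array([c,s_,0]);y=np.array([-s_,c,0]);x=np.cross(y,z)
    return R.from_rotvec(-roll*z)*R.from_matrix(np.c_[x,y,z])
def path(q,wps,n=20):
    P,F=FK(q)
    for name,p,G in wps:
        sl=Slerp([0,1],R.concatenate([F,G]));m=[9,9]
        for t in np.linspace(0,1,n+1)[1:]:
            q=ik(q,P+(p-P)*t,sl(t));m=[min(m[0],(q-LO).min()),min(m[1],(HI-q).min())]
        P,F=np.array(p),G
        print(name,np.round(p,3),q.round(2),"margins",np.round(m,2),"err",abs(err(q,p,F)).max().round(4))
    return q
E
python3 - <<'E'
from sim import *
q=D[-1][0];a=np.radians(-70);b=np.radians(-45)
d=np.array([np.cos(a),np.sin(a),0]);e=np.array([np.cos(b),np.sin(b),0]);l=np.array([-e[1],e[0],0])
cup=np.array([.5405,-.2425,.145]);up=np.array([0,0,.17])
pot=np.array([.518,.243,.2])+e*.022-l*.017
print(cup+.022*d,pot)
path(q,[("via",np.array([.45,.10,.33]),tool(a)),("above",cup-.1*d+up,tool(a)),("pre",cup-.1*d,tool(a)),("grasp",cup+.022*d,tool(a)),("lift",cup+.022*d+up,tool(a)),("potup",pot+[0,0,.1],tool(b)),("pot",pot,tool(b)),("tip90",pot,tool(b,1.57)),("tip135",pot,tool(b,2.36)),("back",pot,tool(b,1.2)),("up",pot+[0,0,.1],tool(b,0)),("lift",cup+.022*d+up,tool(a)),("place",cup+.022*d,tool(a))])
E
```

```text
[ 0.54802444 -0.26317324  0.145     ] [0.52153553 0.21542284 0.2       ]
via [0.45 0.1  0.33] [-1.28  0.43  0.34  1.93  1.03  1.91 -0.82] margins [0.93 0.15] err 0.0
above [ 0.506 -0.149  0.315] [-1.02  0.28  0.54  2.22  1.36  1.56 -0.88] margins [0.78 0.16] err 0.0
pre [ 0.506 -0.149  0.145] [-0.93  0.73  0.43  2.19  1.25  1.38 -1.24] margins [0.8  0.19] err 0.0
grasp [ 0.548 -0.263  0.145] [-0.76  0.78  0.55  2.18  1.47  1.21 -1.29] margins [1.15 0.22] err 0.0
lift [ 0.548 -0.263  0.315] [-0.88  0.33  0.7   2.21  1.55  1.32 -0.91] margins [0.83 0.2 ] err 0.0
potup [0.522 0.215 0.3  ] [-1.38  0.48  0.32  1.94  1.24  1.67 -0.83] margins [0.79 0.18] err 0.0
pot [0.522 0.215 0.2  ] [-1.35  0.68  0.28  1.94  1.19  1.6  -1.  ] margins [0.99 0.39] err 0.0
tip90 [0.522 0.215 0.2  ] [-1.27  0.66  0.19  1.93  1.23  1.65  0.56] margins [1.16 0.41] err 0.0
tip135 [0.522 0.215 0.2  ] [-1.23  0.66  0.14  1.93  1.24  1.67  1.34] margins [1.16 0.39] err 0.0
back [0.522 0.215 0.2  ] [-1.29  0.67  0.21  1.94  1.22  1.64  0.19] margins [1.16 0.39] err 0.0
up [0.522 0.215 0.3  ] [-1.36  0.48  0.3   1.94  1.25  1.68 -0.83] margins [0.98 0.38] err 0.0
lift [ 0.548 -0.263  0.315] [-0.87  0.32  0.69  2.21  1.56  1.32 -0.9 ] margins [0.79 0.18] err 0.0
place [ 0.548 -0.263  0.145] [-0.75  0.78  0.54  2.18  1.48  1.21 -1.29] margins [0.85 0.2 ] err 0.0
```

```bash
cat > delta.py <<'E'
from sim import *
from workcell import manip
def delta(p,az,roll=0):
    o=manip.get_obs();r=(tool(np.radians(az),np.radians(roll))*R.from_quat(o["ee_rot"]).inv()).as_rotvec()
    print("d mm",((np.array(p)-o["position"])*1e3).round(1),"rot",r.round(3))
E
python3 -c "
from delta import *
delta([.506,-.149,.315],-70)"
```

```text
d mm [  67.4 -544.2  -13.7] rot [-0.011 -0.018 -0.758]
```

Request:
step_arm:
  moves:
    - [0,1,-40,0,0,0,-0.1]
    - [0,2,-80,0,0,0,-0.2]
    - [0,4,-120,0,0,0,-0.3]
    - [0,6,-160,0,0,0,-0.4]
    - [0,8,-200,0,0,0,-0.5]
    - [0,10,-240,0,-0.01,-0.018,-0.6]
    - [0,11,-280,0,-0.011,-0.018,-0.7]
    - [0,15,-320,0,-0.011,-0.018,-0.758]
    - [0,25,-360,0,-0.011,-0.018,-0.758]
    - [0,35,-400,-5,-0.011,-0.018,-0.758]

```text
clock: 2.6
position: [0.4709, -0.0017, 0.326]
ee_rot: [0.408, 0.581, -0.4, 0.579]
ft_force: [-0.1, 0.6, 0.6]
grip_width: 0.999
grasp_force: 0.0
```

```bash
python3 st.py;python3 -c "
from delta import *
delta([.506,-.149,.315],-70)"
```

```text
2.6 [ 0.4709 -0.0017  0.326 ] q [-1.194  0.328  0.402  2.093  1.141  1.784 -0.852] z [ 0.346 -0.938 -0.008] y [0.938 0.346 0.008] w 0.999 F [-0.1  0.6  0.6] 0.0
d mm [  35.1 -147.3  -11. ] rot [-0.01   0.004 -0.004]
```

Prediction matches. Next I'll go above the pre-grasp point, then down.

Request:
step_arm:
  moves:
    - [0,9,-37,-3,0,0,0]
    - [0,18,-74,-6,0,0,0]
    - [0,27,-111,-9,0,0,0]
    - [0,35,-147,-12,0,0,0]
    - [0,35,-147,-45,0,0,0]
    - [0,35,-147,-80,0,0,0]
    - [0,35,-147,-115,0,0,0]
    - [0,35,-147,-145,0,0,0]
    - [0,35,-147,-165,0,0,0]
    - [0,35,-147,-165,0,0,0]

```text
clock: 3.6
position: [0.505, -0.147, 0.1596]
ee_rot: [0.406, 0.581, -0.402, 0.58]
ft_force: [0.5, -0.6, 0.5]
grip_width: 1.003
grasp_force: 0.0
```

```bash
python3 st.py;python3 - <<'E'
from delta import *
from h import *
delta([.506,-.149,.147],-70)
o=manip.get_obs();P=o["position"]
import cv2,pickle
for n in("top","side"):
    c=manip.camera(n);im=cv2.convertScaleAbs(c["image"],alpha=1.5)
    u=proj(c,[[.5405,-.2425,.162],P]).round(1);print(n,u.tolist())
    x,y=u[0].astype(int);x0,y0=max(0,x-45),max(0,y-40);cv2.imwrite(f"pics/g_{n}.png",cv2.resize(im[y0:y0+90,x0:x0+90],None,fx=4.4,fy=4.4,interpolation=2));print(x0,y0)
cv2.imwrite("pics/g.png",np.hstack([cv2.imread("pics/g_top.png"),cv2.imread("pics/g_side.png")]))
E
```

```text
3.6 [ 0.505  -0.147   0.1596] q [-0.946  0.683  0.44   2.209  1.254  1.386 -1.216] z [ 0.347 -0.938 -0.005] y [0.938 0.347 0.005] w 1.003 F [ 0.5 -0.6  0.5] 0.0
d mm [  1.   -2.  -12.6] rot [-0.006  0.003 -0.005]
top [[332.9, 209.1], [302.2, 220.6]]
287 169
side [[308.1, 165.1], [304.0, 178.1]]
263 125
```

View pics/g.png

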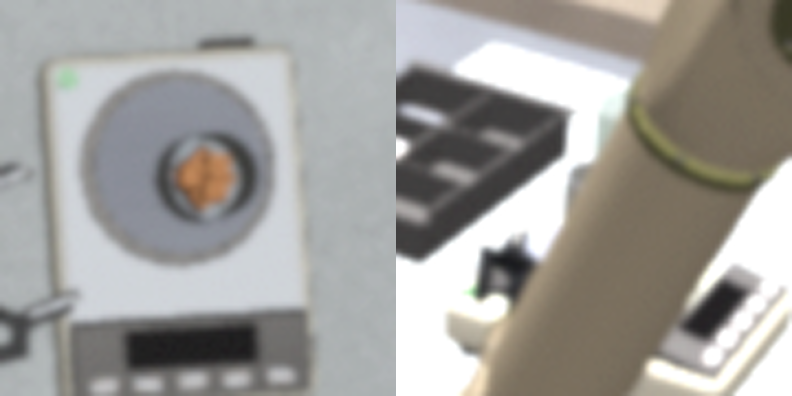

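The top view shows the open fingers straddling the cup line: tips at crop (25,172) and (75,297), cup at (208,178). Alignment is good. The side view is blocked by the arm. Advance and grip.

Request:
step_arm:
  moves:
    - [0,1,-4,-13,-0.006,0.003,-0.005]
    - [0,8,-22,-13,-0.006,0.003,-0.005]
    - [0,15,-42,-13,-0.006,0.003,-0.005]
    - [0,22,-62,-13,-0.006,0.003,-0.005]
    - [0,29,-80,-13,-0.006,0.003,-0.005]
    - [0,35,-95,-13,-0.006,0.003,-0.005]
    - [0,41,-110,-13,-0.006,0.003,-0.005]
    - [0,45,-120,-13,-0.006,0.003,-0.005]
    - [0,45,-120,-13,-0.006,0.003,-0.005]

```text
clock: 4.6
position: [0.5505, -0.2675, 0.1489]
ee_rot: [0.406, 0.579, -0.404, 0.581]
ft_force: [-0.3, 0.3, 1.4]
grip_width: 1.002
grasp_force: 0.0
```

```bash
python3 st.py
```

```text
4.6 [ 0.5505 -0.2675  0.1489] q [-0.754  0.778  0.562  2.178  1.483  1.198 -1.293] z [ 0.344 -0.939  0.002] y [0.939 0.344 0.003] w 1.002 F [-0.3  0.3  1.4] 0.0
```

Request:
step_arm:
  moves:
    - [0.2,0,0,-1,0,0,0]
    - [0.3,0,0,-1,0,0,0]
    - [0.5,0,0,-1,0,0,0]
    - [0.5,0,0,-1,0,0,0]
    - [0.7,0,0,-1,0,0,0]
    - [0.7,0,0,-1,0,0,0]
    - [0.7,0,0,-1,0,0,0]
    - [0.7,0,0,-1,0,0,0]
  grip_force: 45

```text
clock: 5.4
position: [0.5507, -0.2661, 0.1473]
ee_rot: [0.405, 0.579, -0.404, 0.581]
ft_force: [-0.1, 0.5, -1.3]
grip_width: 0.743
grasp_force: 53.6
```

```bash
python3 st.py; python3 - <<'E'
from delta import *
from h import *
c=manip.camera("top");im=cv2.convertScaleAbs(c["image"],alpha=1.7)
cv2.imwrite("pics/gr.png",cv2.resize(im[165:265,280:370],None,fx=5,fy=5,interpolation=2))
E
```

```text
5.4 [ 0.5507 -0.2661  0.1473] q [-0.755  0.781  0.559  2.178  1.482  1.198 -1.295] z [ 0.346 -0.938  0.001] y [0.938 0.346 0.003] w 0.743 F [-0.1  0.5 -1.3] 53.6
```

View pics/gr.png

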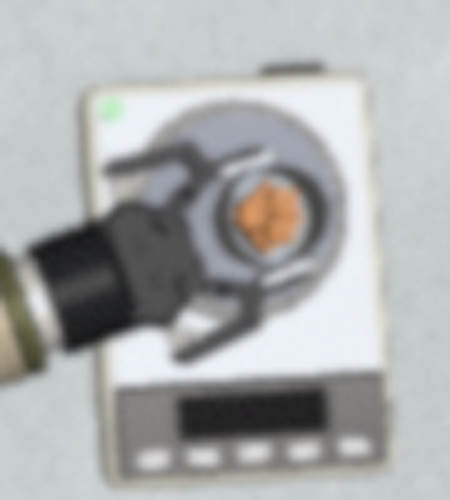

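The fingers sit on opposite sides of the cup (pads at crop (245,160) and (290,270), cup centre (270,215)), opening 63 mm, 54 N. Lifting.

Request:
step_arm:
  moves:
    - [0.7,0,0,8,0,0,0]
    - [0.7,0,0,25,0,0,0]
    - [0.7,0,0,45,0,0,0]
    - [0.7,0,0,65,0,0,0]
    - [0.7,0,0,85,0,0,0]
    - [0.7,0,0,105,0,0,0]
    - [0.7,0,0,125,0,0,0]
    - [0.7,0,0,145,0,0,0]
    - [0.7,0,0,155,0,0,0]
    - [0.7,0,0,155,0,0,0]

```text
clock: 6.45
position: [0.5505, -0.2664, 0.3031]
ee_rot: [0.406, 0.579, -0.403, 0.581]
ft_force: [0.1, 0.1, -2.1]
grip_width: 0.738
grasp_force: 53.6
```

```bash
python3 st.py; python3 - <<'E'
from delta import *
b=np.radians(-45);e=np.array([np.cos(b),np.sin(b),0]);l=np.array([-e[1],e[0],0])
pot=np.array([.518,.243,.2])+e*.026-l*.017
delta(pot+[0,0,.1],-45)
E
```

```text
6.45 [ 0.5505 -0.2664  0.3031] q [-0.871  0.363  0.706  2.211  1.555  1.293 -0.943] z [ 0.345 -0.939  0.   ] y [0.939 0.345 0.005] w 0.738 F [ 0.1  0.1 -2.1] 53.6
d mm [-26.1 479.   -3.1] rot [-0.003  0.004  0.433]
```

Request:
step_arm:
  moves:
    - [0.7,-1,12,0,0,0,0.01]
    - [0.7,-2,40,0,0,0,0.04]
    - [0.7,-4,72,0,0,0,0.07]
    - [0.7,-6,104,0,0,0,0.1]
    - [0.7,-8,136,0,0,0,0.13]
    - [0.7,-10,168,0,0,0,0.16]
    - [0.7,-12,200,0,0,0,0.19]
    - [0.7,-14,232,0,0,0,0.22]
    - [0.7,-16,264,0,0,0,0.25]
    - [0.7,-18,296,0,0,0,0.28]

```text
clock: 7.45
position: [0.5319, 0.0321, 0.3014]
ee_rot: [0.319, 0.631, -0.319, 0.632]
ft_force: [0.2, 0.4, -2.0]
grip_width: 0.744
grasp_force: 53.6
```

Request:
step_arm:
  moves:
    - [0.7,-1,32,0,0,0,0.03]
    - [0.7,-3,64,0,0,0,0.06]
    - [0.7,-5,96,0,0,0,0.09]
    - [0.7,-6,128,0,0,0,0.12]
    - [0.7,-7,155,0,0,0,0.14]
    - [0.7,-8,175,-5,0,0,0.15]
    - [0.7,-8,183,-15,0,0,0.153]
    - [0.7,-8,183,-35,0,0,0.153]
    - [0.7,-8,183,-35,0,0,0.153]

```text
clock: 8.35
position: [0.524, 0.2126, 0.2647]
ee_rot: [0.269, 0.653, -0.271, 0.654]
ft_force: [0.5, -0.1, -0.7]
grip_width: 0.742
grasp_force: 53.6
```

```bash
python3 st.py; python3 - <<'E'
from delta import *
from h import *
b=np.radians(-45);e=np.array([np.cos(b),np.sin(b),0]);l=np.array([-e[1],e[0],0])
pot=np.array([.518,.243,.2])+e*.026-l*.017
delta(pot,-45)
o=manip.get_obs();F=R.from_quat(o["ee_rot"]).as_matrix()
g=o["position"]-.026*F[:,2]
c=manip.camera("top");im=cv2.convertScaleAbs(c["image"],alpha=1.7)
f=5.;m=cv2.resize(im[165:265,140:240],None,fx=f,fy=f,interpolation=2)
for q in(circ(.518,.243,.115,.061),circ(g[0],g[1],g[2]+.015,.0325)):
    cv2.polylines(m,[np.round((proj(c,q)-[140,165]+.5)*f).astype(int)],True,(0,255,255),1)
cv2.imwrite("pics/pt.png",m)
E
```

```text
8.35 [0.524  0.2126 0.2647] q [-1.37   0.548  0.314  1.952  1.227  1.642 -0.892] z [ 0.708 -0.707  0.002] y [ 0.707  0.708 -0.002] w 0.742 F [ 0.5 -0.1 -0.7] 53.6
d mm [  0.3   0.  -64.7] rot [ 0.003  0.    -0.001]
```

View pics/pt.png

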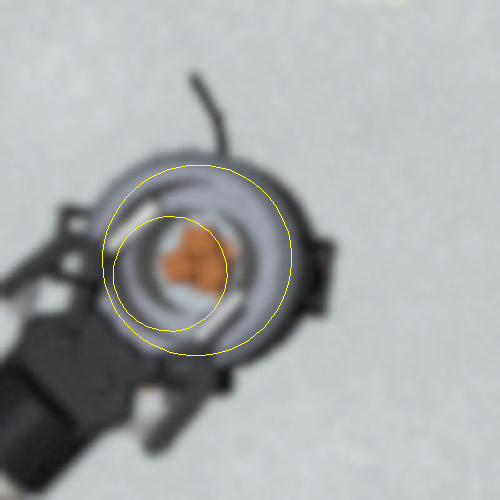

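Once parallax is accounted for, the cup sits where predicted, over the pot at crop (170,273). The pot lip circle fits. Descend and tip about the tool axis.

Request:
step_arm:
  moves:
    - [0.7,0,0,-25,0,0,0]
    - [0.7,0,0,-50,0,0,0]
    - [0.7,0,0,-60,-0.05,0.05,0]
    - [0.7,0,0,-60,-0.15,0.15,0]
    - [0.7,0,0,-60,-0.25,0.25,0]
    - [0.7,0,0,-60,-0.35,0.35,0]
    - [0.7,0,0,-60,-0.45,0.45,0]
    - [0.7,0,0,-60,-0.55,0.55,0]
    - [0.7,0,0,-60,-0.65,0.65,0]
    - [0.7,0,0,-60,-0.75,0.75,0]

```text
clock: 9.4
position: [0.5248, 0.2125, 0.2081]
ee_rot: [-0.098, 0.7, -0.565, 0.426]
ft_force: [-1.0, -0.4, -1.9]
grip_width: 0.738
grasp_force: 53.6
```

Request:
step_arm:
  moves:
    - [0.7,0,0,0,-0.07,0.07,0]
    - [0.7,0,0,0,-0.14,0.14,0]
    - [0.7,0,0,0,-0.21,0.21,0]
    - [0.7,0,0,0,-0.28,0.28,0]
    - [0.7,0,0,0,-0.35,0.35,0]
    - [0.7,0,0,0,-0.41,0.41,0]
    - [0.7,0,0,0,-0.47,0.47,0]
    - [0.7,0,0,0,-0.53,0.53,0]
    - [0.7,0,0,0,-0.59,0.59,0]
    - [0.7,0,0,0,-0.65,0.65,0]

```text
clock: 10.4
position: [0.5249, 0.2125, 0.2082]
ee_rot: [0.398, -0.585, 0.695, -0.132]
ft_force: [-0.9, 0.2, -2.0]
grip_width: 0.741
grasp_force: 53.6
```

```bash
python3 st.py
```

```text
10.4 [0.5249 0.2125 0.2082] q [-1.255  0.645  0.18   1.938  1.239  1.656  0.979] z [ 0.707 -0.707 -0.   ] y [-0.282 -0.281 -0.917] w 0.741 F [-0.9  0.2 -2. ] 53.6
```

Request:
step_arm:
  moves:
    - [0.7,0,0,0,-0.05,0.05,0]
    - [0.7,0,0,0,-0.1,0.1,0]
    - [0.7,0,0,0,-0.15,0.15,0]
    - [0.7,0,0,0,-0.2,0.2,0]
    - [0.7,0,0,0,-0.25,0.25,0]
    - [0.7,0,0,0,-0.3,0.3,0]
    - [0.7,0,0,0,-0.35,0.35,0]
    - [0.7,0,0,0,-0.4,0.4,0]
    - [0.7,0,0,0,-0.45,0.45,0]
    - [0.7,0,0,0,-0.45,0.45,0]

```text
clock: 11.4
position: [0.5249, 0.2125, 0.2081]
ee_rot: [0.56, -0.432, 0.701, 0.091]
ft_force: [0.3, 0.0, -0.8]
grip_width: 0.739
grasp_force: 53.6
```

Request:
step_arm:
  moves:
    - [0.7,0,0,0,0,0,0]
    - [0.7,0,0,0,0,0,0]
    - [0.7,0,0,0,0,0,0]
    - [0.7,0,0,0,0,0,0]
    - [0.7,0,0,0,0,0,0]

```text
clock: 11.9
position: [0.5247, 0.213, 0.2074]
ee_rot: [0.56, -0.432, 0.701, 0.091]
ft_force: [0.5, -0.2, -0.6]
grip_width: 0.743
grasp_force: 53.6
```

```bash
python3 st.py; python3 - <<'E'
from workcell import manip
import cv2,numpy as np
im=[cv2.convertScaleAbs(manip.camera(n)["image"],alpha=1.5) for n in("top","side")]
cv2.imwrite("pics/po.png",np.hstack([cv2.resize(im[0][165:265,130:230],(400,400),interpolation=2),cv2.resize(im[1][170:290,170:290],(400,400),interpolation=2)]))
E
```

```text
11.9 [0.5247 0.213  0.2074] q [-1.228  0.643  0.148  1.936  1.25   1.671  1.608] z [ 0.707 -0.707 -0.001] y [-0.611 -0.61  -0.504] w 0.743 F [ 0.5 -0.2 -0.6] 53.6
```

View pics/po.png

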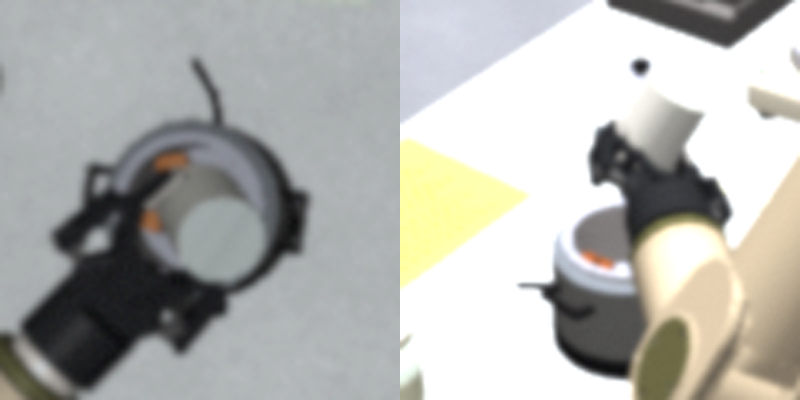

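The cup is tipped about 150° with amber pieces in the pot (crop (170,160), (150,220)) and none on the bench. The wrist force dropped, so it's likely empty. Roll back, rise, return.

Request:
step_arm:
  moves:
    - [0.7,0,0,10,0.1,-0.1,0]
    - [0.7,0,0,20,0.2,-0.2,0]
    - [0.7,0,0,30,0.3,-0.3,0]
    - [0.7,0,0,40,0.4,-0.4,0]
    - [0.7,0,0,50,0.5,-0.5,0]
    - [0.7,0,0,60,0.6,-0.6,0]
    - [0.7,0,0,70,0.7,-0.7,0]
    - [0.7,0,0,80,0.8,-0.8,0]
    - [0.7,0,0,90,0.9,-0.9,0]
    - [0.7,0,0,95,1.0,-1.0,0]

```text
clock: 13.0
position: [0.5247, 0.2129, 0.3031]
ee_rot: [-0.143, 0.693, -0.591, 0.389]
ft_force: [-0.2, -0.8, -1.0]
grip_width: 0.742
grasp_force: 53.6
```

Request:
step_arm:
  moves:
    - [0.7,0,0,0,0.1,-0.1,0]
    - [0.7,0,0,0,0.2,-0.2,0]
    - [0.7,0,0,0,0.3,-0.3,0]
    - [0.7,0,0,0,0.4,-0.4,0]
    - [0.7,0,0,0,0.5,-0.5,0]
    - [0.7,0,0,0,0.6,-0.6,0]
    - [0.7,0,0,0,0.7,-0.7,0]
    - [0.7,0,0,0,0.8,-0.8,0]
    - [0.7,0,0,0,0.84,-0.84,0]
    - [0.7,0,0,0,0.84,-0.84,0]

```text
clock: 14.0
position: [0.5246, 0.2129, 0.3023]
ee_rot: [0.267, 0.654, -0.274, 0.652]
ft_force: [0.2, -0.3, -0.4]
grip_width: 0.742
grasp_force: 53.6
```

```bash
python3 st.py; python3 - <<'E'
from delta import *
a=np.radians(-70);d=np.array([np.cos(a),np.sin(a),0])
delta(np.array([.5525,-.2371,.302])+.026*d,-70)
E
```

```text
14.0 [0.5246 0.2129 0.3023] q [-1.337  0.472  0.276  1.944  1.264  1.687 -0.818] z [ 0.708 -0.707  0.001] y [ 0.707  0.707 -0.011] w 0.742 F [ 0.2 -0.3 -0.4] 53.6
d mm [ 3.680e+01 -4.744e+02 -3.000e-01] rot [ 0.007 -0.009 -0.437]
```

Request:
step_arm:
  moves:
    - [0.7,1,-15,0,0.007,-0.009,-0.01]
    - [0.7,3,-45,0,0.007,-0.009,-0.04]
    - [0.7,6,-80,0,0.007,-0.009,-0.07]
    - [0.7,9,-115,0,0.007,-0.009,-0.1]
    - [0.7,12,-150,0,0.007,-0.009,-0.14]
    - [0.7,15,-185,0,0.007,-0.009,-0.17]
    - [0.7,18,-220,0,0.007,-0.009,-0.2]
    - [0.7,21,-255,0,0.007,-0.009,-0.24]
    - [0.7,24,-290,0,0.007,-0.009,-0.28]
    - [0.7,27,-325,0,0.007,-0.009,-0.31]

```text
clock: 15.0
position: [0.5511, -0.1145, 0.3023]
ee_rot: [0.368, 0.603, -0.369, 0.603]
ft_force: [0.9, 0.1, -0.6]
grip_width: 0.74
grasp_force: 53.6
```

Request:
step_arm:
  moves:
    - [0.7,3,-35,0,0,0,-0.04]
    - [0.7,6,-70,0,0,0,-0.08]
    - [0.7,8,-105,0,0,0,-0.11]
    - [0.7,9,-130,0,0,0,-0.127]
    - [0.7,10,-149,0,0,0,-0.127]
    - [0.7,10,-149,-30,0,0,-0.127]
    - [0.7,10,-149,-60,0,0,-0.127]
    - [0.7,10,-149,-90,0,0,-0.127]
    - [0.7,10,-149,-115,0,0,-0.127]
    - [0.7,10,-149,-115,0,0,-0.127]

```text
clock: 16.0
position: [0.5604, -0.2617, 0.1851]
ee_rot: [0.404, 0.58, -0.408, 0.578]
ft_force: [-0.0, 0.0, 0.6]
grip_width: 0.738
grasp_force: 53.6
```

```bash
python3 st.py; python3 - <<'E'
from delta import *
from h import *
a=np.radians(-70);d=np.array([np.cos(a),np.sin(a),0])
delta(np.array([.5525,-.2371,.1473])+.026*d,-70)
c=manip.camera("top");im=cv2.convertScaleAbs(c["image"],alpha=1.7)
f=5.;m=cv2.resize(im[165:265,280:370],None,fx=f,fy=f,interpolation=2)
o=manip.get_obs();g=o["position"]-.026*d
for q in(circ(.5525,-.2371,.082,.065),circ(g[0],g[1],g[2]+.015,.0325)):
    cv2.polylines(m,[np.round((proj(c,q)-[280,165]+.5)*f).astype(int)],True,(0,255,255),1)
n=cv2.resize(im[175:255,140:212],(450,500),interpolation=2)
cv2.imwrite("pics/pl.png",np.hstack([m[:, :350],n]))
E
```

```text
16.0 [ 0.5604 -0.2617  0.1851] q [-0.753  0.681  0.565  2.168  1.493  1.231 -1.188] z [ 0.341 -0.94   0.   ] y [ 0.94   0.341 -0.006] w 0.738 F [-0.   0.   0.6] 53.6
d mm [  1.    0.2 -37.8] rot [ 0.002 -0.006  0.001]
```

View pics/pl.png

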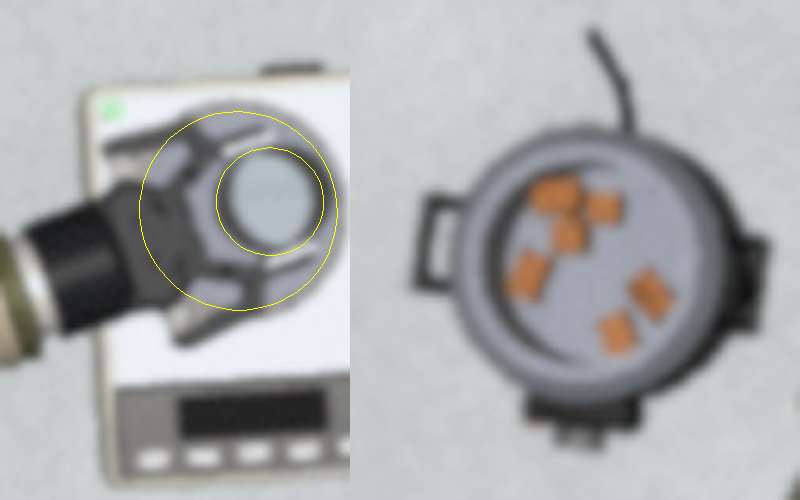

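The cup is empty and over the pan, and the glue pieces are in the pot, with two overlapping at upper left (550,195). Lower gently.

Request:
step_arm:
  moves:
    - [0.7,1,0,-15,0.002,-0.006,0]
    - [0.7,1,0,-28,0.002,-0.006,0]
    - [0.7,1,0,-33,0.002,-0.006,0]
    - [0.7,1,0,-35,0.002,-0.006,0]
    - [0.7,1,0,-36,0.002,-0.006,0]
    - [0.7,1,0,-37,0.002,-0.006,0]
    - [0.7,1,0,-37,0.002,-0.006,0]
    - [0.7,1,0,-37,0.002,-0.006,0]

```text
clock: 16.85
position: [0.5627, -0.261, 0.1506]
ee_rot: [0.407, 0.578, -0.404, 0.581]
ft_force: [0.4, 0.4, -0.8]
grip_width: 0.739
grasp_force: 53.6
```

```bash
python3 st.py
```

```text
16.85 [ 0.5627 -0.261   0.1506] q [-0.731  0.772  0.534  2.145  1.479  1.219 -1.265] z [ 0.342 -0.94   0.001] y [0.94  0.342 0.006] w 0.739 F [ 0.4  0.4 -0.8] 53.6
```

Request:
step_arm:
  moves:
    - [0.7,0,0,-1,0,0,0]
    - [0.7,0,0,-2,0,0.003,0]
    - [0.7,0,0,-3,0,0.003,0]
    - [0.7,0,0,-3,0,0.003,0]
    - [0.7,0,0,-3,0,0.003,0]

```text
clock: 17.35
position: [0.5626, -0.2611, 0.1473]
ee_rot: [0.407, 0.579, -0.405, 0.58]
ft_force: [-0.8, 0.1, -0.6]
grip_width: 0.741
grasp_force: 53.6
```

Request:
step_arm:
  moves:
    - [0.7,0,0,-0.5,0,0,0]
    - [0.7,0,0,-1,0,0,0]
    - [0.7,0,0,-1,0,0,0]

```text
clock: 17.65
position: [0.5627, -0.2611, 0.1469]
ee_rot: [0.407, 0.578, -0.405, 0.58]
ft_force: [-1.2, 1.6, 4.2]
grip_width: 0.738
grasp_force: 53.8
```

Contact (4 N up). Open in stages.

Request:
step_arm:
  moves:
    - [0.2,0,0,0,0,0,0]
    - [0.15,0,0,0,0,0,0]
    - [0.1,0,0,0,0,0,0]
    - [0,0,0,0,0,0,0]
    - [0,0,0,0,0,0,0]
    - [0,0,0,0,0,0,0]
    - [0,0,0,0,0,0,0]

```text
clock: 18.35
position: [0.5627, -0.2611, 0.1463]
ee_rot: [0.407, 0.579, -0.405, 0.58]
ft_force: [-0.0, -0.2, -0.1]
grip_width: 1.002
grasp_force: 0.0
```

Request:
step_arm:
  moves:
    - [0,-3,9,0,0,0,0]
    - [0,-7,19,0,0,0,0]
    - [0,-12,33,0,0,0,0]
    - [0,-19,52,0,0,0,0]
    - [0,-26,71,0,0,0,0]
    - [0,-33,90,0,0,0,0]
    - [0,-40,110,0,0,0,0]
    - [0,-47,130,10,0,0,0]
    - [0,-52,145,30,0,0,0]
    - [0,-52,145,60,0,0,0]

```text
clock: 19.35
position: [0.5106, -0.1124, 0.2059]
ee_rot: [0.405, 0.58, -0.404, 0.58]
ft_force: [1.0, 1.0, 1.5]
grip_width: 1.0
grasp_force: 0.0
```

```bash
python3 st.py; python3 - <<'E'
from h import *
from workcell import manip
c=manip.camera("top");im=cv2.convertScaleAbs(c["image"],alpha=1.7)
f=5.;m=cv2.resize(im[115:265,230:370],None,fx=f,fy=f,interpolation=2)[:,:]
for q in(circ(.5525,-.2371,.082,.065),circ(.5535,-.2367,.162,.0325)):
    cv2.polylines(m,[np.round((proj(c,q)-[230,115]+.5)*f).astype(int)],True,(0,255,255),1)
cv2.imwrite("pics/end.png",cv2.resize(m,None,fx=.8,fy=.8))
E
```

```text
19.35 [ 0.5106 -0.1124  0.2059] q [-0.975  0.572  0.417  2.178  1.237  1.486 -1.097] z [ 0.347 -0.938 -0.001] y [0.938 0.347 0.001] w 1.0 F [1.  1.  1.5] 0.0
```

View pics/end.png

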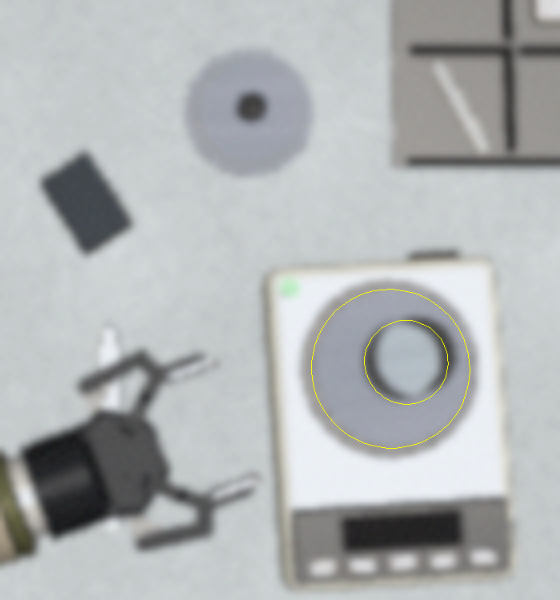

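The cup stands upright near the pan centre (rim circle at (406,362) fits). The gripper is clear and the weight, lid and folder look undisturbed.

```bash
python3 -c "
from workcell import manip
print(manip.hand_in())"
```

```text
the job is handed in; nothing more can be done
None
```

I tipped the glue into the pot, stood the empty cup upright near the centre of the balance pan, and handed the job in at about 19 s; the hand-in gave no verdict, and the last pot picture showed six separate lumps, one of which I took to be two overlapping pieces.

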